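# Put the graded dent plugs back in their case and shut the lid

### The arm

A 6-joint arm with a two-finger parallel gripper is mounted at the origin on the work surface; the furniture and walls round the work are solid. World frame = base frame: x ahead of the robot, y to its left, z up, the work surface at z = 0. Lengths are in m, angles in rad, forces in N, time in s.
With the tool pointing down it reaches from about 0.25 to 0.775 m from the base axis. Payload 4 kg.
Tool frame: the origin (TCP) lies between the finger pads; the fingertips stand 14 mm ahead of it and the grasp point (between the pads) lies 5 mm behind it (nose_length is the distance from the TCP to the fingertips, in m); z points along the fingers, y is the line along which they close (so a half turn about z gives the same grasp; the last joint's range is limited). The gripper opens to 94 mm and grips with 3 to 60 N. Pads are 16 mm wide; open, the fingers measure 119 mm over their backs; the gripper's body (75 mm by 177 mm) begins 78 mm behind the grasp point.
Start: joints at [-0.103, 0.087, 1.371, -0, 1.684, -0.103], TCP at [0.55, -0, 0.22] pointing down, gripper open.
Joint ranges: [-3.1, 3.1], [-0.76, 2.03], [0.27, 2.55], [-1.08, 4.22], [0.17, 2.65], [-2.57, 2.57]. Speed limits (rad/s): [2.79, 2.79, 3.14, 3.14, 3.14, 3.14].

### API

Orientations are given as [roll, pitch, yaw] about the fixed x, y, z axes, in that order (R = Rz(yaw) Ry(pitch) Rx(roll)).
In Python, from bench import * gives the robot as it stands.
- The arm moves only by the tool move_arm, never from a script. Its argument "steps" is one flat list of numbers, 7 for each row, row after row: the turn, a rotation vector about the world's x, y, z in rad, then the shift along the world's x, y, z in m, then the opening, from 0 (shut) to 1 (fully open). A call has 1 to 12 rows; each row is the pose to reach, as a shift and turn from the pose commanded when the call began; what a row does not reach only later rows make up. A row lasts 1/10 s, in which the tool goes at most 50 mm and 8.59 degrees, less where a joint would pass 70% of its speed; a pose out of reach is approached as far as the arm can. A call with a gripper value outside its range is refused whole. The fingers move at their own pace and stop on an object; the grip force is fixed at half the most. Time passes only in rows, so rows that repeat a pose let the fingers close. It gives the time, the measured TCP pose, the force, the opening and the grip force at its end, in the units of the state.
- get_obs(): the state, without advancing time (a new reading comes with each control period).
- snapshot(name): name is "scene" or "side" or "wrist"; returns (picture, depth): 384x512x3 uint8, red, green, blue; 384x512 float32, m along the optical axis (not along the pixel's ray), 0 where there is no reading.
- camera_model(name): a dict with "fx", "fy", "cx", "cy" (pixels), "rvec" (rotation vector, rad) and "tvec" (3), from world to camera coordinates, as OpenCV has them. Camera axes: x right, y down, z forward; pixel columns grow to the right and rows downward; lengths in m; the calibration is good to about 2 mm. A picture is of the moment at which its call begins: read the wrist's pose just before it. camera_model takes no time and is no camera call; for the wrist camera it gives the pose at the moment of the call.
- close_job(): hands the job in; it is judged then, once.
Trained networks look in the newest picture that a camera, given by its name, has taken for a name from the list of things; names that differ only in an ending like _2 or _b are one class to them, and where a whole thing is asked for, a point or a joint stands for the part that bears it (a point fixed in the world has none). Each returns a list of dicts, best first, with "score" (0 to 1); they miss things now and then, are a little off and sometimes report something else, mostly with a low value. They report only what shows in the picture. A call takes as long as a camera call. They do not tell look-alikes from the thing itself.
- silhouettes(camera, target): "pixels" (384x512 bool, what is visible of it) and "uv" ([column, row] in pixels, amid what is visible of it).
- spot_point(camera, target): "uv" ([column, row] in pixels: a listed point, or the origin of a listed thing).
The state is a dict: "time": time; "joint_positions": joint angles; "qvel": joint speeds; "joint_torque": joint torques, N m; "tool_pos": TCP position; "ee_rot": TCP orientation; "wrist_force": force on the tool from outside, world axes, zero at the start; "wrist_torque": the same for the moment, N m; "width": finger opening in m; "finger_force": force on a finger pad.
Only numpy, scipy, OpenCV 4.12 (cv2) and the standard library are available. Lean on these libraries where they do the work, as an engineer would, in place of code of your own. Each camera call takes 0.05 s, during which the arm holds its last target. There are 200 camera calls.

### The job

The four steel dent plugs used on the flute stand on the felt pad: put them back upright in the wells of the wooden case in order of size, the smallest in the shallow, narrow well at the left end and so on up to the largest in the deep, wide well at the right end, each fully home so that none stands above the rim. Then close the lid completely.

Things in the scene. Friction and masses are not known exactly. Their poses are not given: they have to be found in the camera images.
- plug_1: smallest plug: turned steel, body 18 mm diameter, 16 mm tall, on top a slim neck and a knob 14 mm in diameter (knob 8 to 24 mm above the body's top); total height 40 mm, about 55 g. Stands upright at the start on the felt pad (190 x 220 x 3 mm, so its foot is at z = 3 mm), 70 mm or more from the other plugs. Origin at the centre of its foot, z up its axis.
- plug_2: second plug: body 26 mm diameter, 25 mm tall, the same neck and 14 mm knob on top; total height 49 mm, about 130 g. Origin at the centre of its foot, z up its axis; on the felt pad at the start.
- plug_3: third plug: body 34 mm diameter, 34 mm tall, the same neck and 14 mm knob on top; total height 58 mm, about 260 g. Origin at the centre of its foot, z up its axis; on the felt pad at the start.
- plug_4: largest plug: body 42 mm diameter, 43 mm tall, the same neck and 14 mm knob on top; total height 67 mm, about 490 g. Origin at the centre of its foot, z up its axis; on the felt pad at the start.
- seat_1: felt disc on the floor of the smallest plug's well, at the left (+y) end of the row. Well round, 26 mm wide, 16 mm deep, mouth widened to 34. Origin: centre of the felt's top, 36 mm above the bench; y along the row to the left, x towards the hinge. All wells are bored in one flat block, top 52 mm above the bench; a plug that is home has its body's top level with the block.
- seat_2: felt floor of the second well, 34 mm wide, 25 mm deep, mouth 42; 48 mm along the row from the first. Origin: centre of the felt's top, 27 mm above the bench; axes as seat_1. The wooden case round the block is fixed, 240 mm (along the row) x 100 mm outside, the row half way across; walls 8 mm thick, rim 80 mm above the bench, 4 mm higher than the knobs of plugs that are home.
- seat_3: felt floor of the third well, 42 mm wide, 34 mm deep, mouth 50; 56 mm along the row from the second. Origin: centre of the felt's top, 18 mm above the bench; axes as seat_1.
- seat_4: felt floor of the largest plug's well, at the right (-y) end of the row, 50 mm wide, 43 mm deep, mouth 58; 64 mm along the row from the third. Origin: centre of the felt's top, 9 mm above the bench; axes as seat_1.
- lid (a joint): angle of the case's lid: 0 shut, 2.0 fully open (leaning back past upright, away from the robot). The hinge runs along the far rim, 50 mm behind the row of wells, 80 mm above the bench. The lid is a wooden board 100 x 240 x 10 mm, 150 g. Near upright it stays where it is left; once pushed forward below about 1.2 rad it falls shut by itself within about 1.5 s.
- lid_edge (a point): middle of the lid's free edge, 100 mm from the hinge, half way through the 10 mm board; with the lid open it is about 170 to 180 mm above the bench and the outer face looks away from the robot. x points from this edge to the hinge, y along the edge to the left, z out of the outer face.
Things that resemble listed ones, but are neither listed nor needed, are in the scene too. Leave any pink or purple look-alike of the plug_4 alone.

How it is judged:
On the way:
1. all four plugs stand fully home in their own wells while the lid is still open (horizontal distance between plug_1 and seat_1 below 0.009 m and z of plug_1 in the frame of seat_1 between -0.003 and 0.003 m and angle between each of plug_1, plug_2, plug_3, plug_4's own z axis and vertical below 0.1 rad and horizontal distance between plug_2 and seat_2 below 0.009 m and z of plug_2 in the frame of seat_2 between -0.003 and 0.003 m and horizontal distance between plug_3 and seat_3 below 0.009 m and z of plug_3 in the frame of seat_3 between -0.003 and 0.003 m and horizontal distance between plug_4 and seat_4 below 0.009 m and z of plug_4 in the frame of seat_4 between -0.003 and 0.003 m and value of joint lid above 1.3 rad), for 0.2 s.
At the end, for the whole second after the job is handed in: Each plug stands upright (within 0.1 rad) in its own well, smallest at the left to largest at the right, within 9 mm of the well's centre and its foot within 3 mm of the felt; the lid is shut to within 0.03 rad; everything is at rest (horizontal distance between plug_1 and seat_1 below 0.009 m and z of plug_1 in the frame of seat_1 between -0.003 and 0.003 m and angle between each of plug_1, plug_2, plug_3, plug_4's own z axis and vertical below 0.1 rad and horizontal distance between plug_2 and seat_2 below 0.009 m and z of plug_2 in the frame of seat_2 between -0.003 and 0.003 m and horizontal distance between plug_3 and seat_3 below 0.009 m and z of plug_3 in the frame of seat_3 between -0.003 and 0.003 m and horizontal distance between plug_4 and seat_4 below 0.009 m and z of plug_4 in the frame of seat_4 between -0.003 and 0.003 m and value of joint lid below 0.03 rad and linear speed of each of plug_1, plug_2, plug_3, plug_4 below 0.02 m/s and velocity of joint lid between -0.05 and 0.05 rad/s); the robot touches nothing.
It also fails if it takes over 128 s, if anything falls off the work surface, if the arm or the gripper's body presses on something with over 40 N, if the wrist force passes 120 N, or if a joint passes its speed limit or range.

## Working session

There is one attempt and no reset: what is moved stays moved. The work goes in short steps, Python scripts to look and compute and a tool call to move; the robot and the scene stay as the last step left them, time stands still between calls to the robot, and variables do not carry over. Pictures are saved under pics/ and viewed, at most 14 in all, crops included, and the job is handed in when it is done.

Besides the shell and the picture viewer there is one more tool, called by a JSON object that holds its "method" and its "body". move_arm: Moves the arm, as the interface text tells. Its arguments: {"type":"object","properties":{"steps":{"type":"array"}},"required":["steps"]}

```bash
mkdir -p pics; cat > h.py <<'E'
from bench import *
import numpy as np, cv2
def cam(n):
    m=camera_model(n); R=cv2.Rodrigues(np.array(m["rvec"],float))[0]; return m,R,np.array(m["tvec"],float).ravel()
def world(n,d):
    m,R,t=cam(n); v,u=np.mgrid[:384,:512]
    P=np.stack([(u-m["cx"])/m["fx"]*d,(v-m["cy"])/m["fy"]*d,d],-1)
    return (P-t)@R
def ray(n,uv,z):
    m,R,t=cam(n); r=R.T@np.array([(uv[0]-m["cx"])/m["fx"],(uv[1]-m["cy"])/m["fy"],1]); c=-R.T@t
    return c+r*(z-c[2])/r[2]
def save(p,n): cv2.imwrite("pics/"+n+".png",p[:,:,::-1])
E
python3 - <<'E'
from h import *
a={}
for n in("scene","side"):
    p,d=snapshot(n); a[n]=p; W=world(n,d)
    for t in("plug_1","seat_1","lid"):
        for s in silhouettes(n,t):
            q=W[s["pixels"]&(d>0)]
            print(n,t,round(s["score"],2),np.round(s["uv"]),len(q),np.round(q.min(0),3) if len(q) else "",np.round(q.max(0),3) if len(q) else "")
save(np.vstack([a["scene"]]),"a"); save(a["side"],"b")
E
```

```text
scene plug_1 0.74 [194. 181.] 398 [ 0.463  0.189 -0.   ] [0.547 0.271 0.07 ]
scene plug_1 0.71 [219. 158.] 240 [0.555 0.18  0.001] [0.633 0.245 0.062]
scene plug_1 0.65 [151. 170.] 395 [0.433 0.294 0.   ] [0.497 0.382 0.068]
scene plug_1 0.61 [228. 201.] 201 [ 0.459  0.084 -0.   ] [0.509 0.115 0.052]
scene plug_1 0.59 [158. 207.] 514 [ 0.336  0.177 -0.004] [0.417 0.266 0.069]
scene plug_1 0.44 [250. 182.] 67 [0.556 0.09  0.007] [0.572 0.106 0.044]
scene lid 0.96 [351. 185.] 5732 [ 0.52  -0.255 -0.809] [1.906 0.298 0.177]
side plug_1 0.84 [259. 282.] 492 [0.434 0.302 0.002] [0.474 0.341 0.069]
side plug_1 0.71 [306. 248.] 396 [0.335 0.123 0.003] [0.375 0.223 0.068]
side plug_1 0.62 [208. 243.] 270 [0.556 0.125 0.003] [0.599 0.218 0.063]
side plug_1 0.57 [247. 250.] 419 [0.462 0.126 0.003] [0.505 0.234 0.073]
side plug_1 0.56 [220. 223.] 83 [0.555 0.054 0.001] [0.578 0.113 0.044]
side seat_1 0.52 [234. 151.] 541 [ 0.522 -0.314  0.006] [ 0.606 -0.012  0.175]
side lid 0.89 [234. 151.] 530 [ 0.52  -0.252 -0.002] [ 0.6   -0.012  0.175]
side lid 0.41 [210. 242.] 276 [0.555 0.135 0.003] [0.597 0.218 0.063]
```

View pics/a.png

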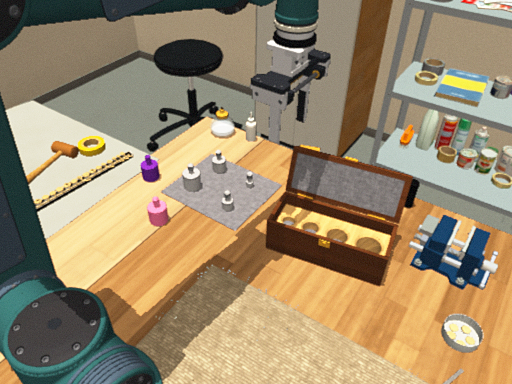

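View pics/b.png

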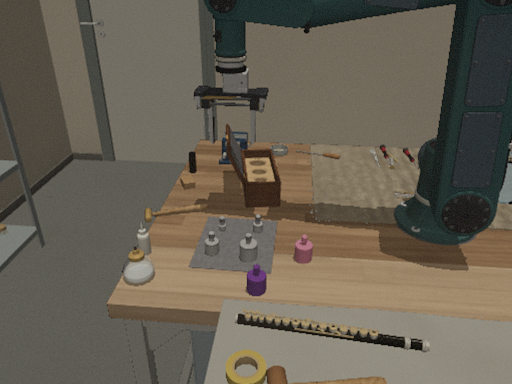

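Steel plugs in scene view: plug_4 (194,181), plug_3 (219,158), plug_2 (228,201), plug_1 (250,182). The pink (158,207) and purple (150,170) ones are decoys. The case is at (330,240) with its lid open; +y is its left end.

```bash
python3 - <<'E'
from h import *
p,d=snapshot("wrist"); save(p,"c"); o=get_obs(); print(o["tool_pos"],o["ee_rot"],o["wrist_force"])
m,R,t=cam("wrist"); print("cam",-R.T@t,R[2],R[0],m["fx"])
for n in("scene","side"):
    p,d=snapshot(n); W=world(n,d)
    for s in silhouettes(n,"plug_1"):
        q=W[s["pixels"]&(d>0)]; 
        if len(q)<20: continue
        # drop background: near cluster
        med=np.median(q[q[:,2]>.008],0); q=q[np.linalg.norm(q[:,:2]-med[:2],axis=1)<.03]
        zt=q[:,2].max(); k=q[q[:,2]>zt-.014]; b=q[(q[:,2]<zt-.028)&(q[:,2]>.006)]
        print(n,np.round(s["uv"]),"top",zt.round(3),"knob",k.mean(0).round(3),k.min(0).round(3),k.max(0).round(3),"body",b.min(0).round(3) if len(b) else "",b.max(0).round(3) if len(b) else "")
    r=W[(d>0)&(abs(W[...,2]-.08)<.004)&(W[...,1]<0.03)&(W[...,1]>-.4)&(W[...,0]>.4)&(W[...,0]<.63)]
    if len(r)>5:
        rc=cv2.minAreaRect(r[:,:2].astype(np.float32)*1000); print("rim",len(r),rc,cv2.boxPoints(rc).round(0).tolist())
    b=W[(d>0)&(abs(W[...,2]-.052)<.002)&(W[...,1]<0.03)&(W[...,1]>-.4)&(W[...,0]>.4)&(W[...,0]<.63)]
    if len(b)>5: rc=cv2.minAreaRect(b[:,:2].astype(np.float32)*1000); print("block",len(b),rc)
E
```

```text
[5.49986735e-01 1.62535536e-06 2.19432363e-01] [-3.14155329e+00 -2.26472891e-05  1.57076405e+00] [ 0.23352395 -0.52617156 -0.06279786]
cam [0.55014309 0.06955263 0.38493517] [ 7.45821429e-04 -2.40156497e-01 -9.70733898e-01] [9.99999703e-01 3.66026737e-04 6.77752688e-04] 315.92533030767356
scene [227. 199.] top 0.052 knob [0.47  0.095 0.046] [0.465 0.09  0.039] [0.476 0.1   0.052] body [0.459 0.084 0.007] [0.474 0.107 0.024]
scene [151. 170.] top 0.068 knob [0.455 0.316 0.061] [0.45  0.31  0.054] [0.462 0.323 0.068] body [0.434 0.295 0.006] [0.471 0.33  0.04 ]
scene [155. 208.] top 0.067 knob [0.355 0.197 0.061] [0.35  0.191 0.053] [0.362 0.205 0.067] body [0.335 0.177 0.006] [0.373 0.213 0.039]
scene [192. 179.] top 0.071 knob [0.482 0.209 0.065] [0.477 0.205 0.058] [0.49  0.215 0.071] body [0.463 0.188 0.006] [0.499 0.224 0.043]
scene [219. 159.] top 0.061 knob [0.572 0.197 0.056] [0.566 0.19  0.048] [0.582 0.205 0.061] body [0.556 0.181 0.007] [0.579 0.212 0.033]
rim 2308 ((517.473876953125, -221.89833068847656), (142.9573516845703, 409.99798583984375), 19.599611282348633) [[381.0,
[... 310 characters left out ...]
]
side [210. 245.] top 0.064 knob [0.571 0.202 0.058] [0.565 0.196 0.051] [0.577 0.207 0.064] body [0.555 0.191 0.006] [0.589 0.218 0.036]
side [222. 225.] top 0.044 knob [0.562 0.105 0.039] [0.557 0.101 0.032] [0.568 0.111 0.044] body [0.555 0.103 0.007] [0.572 0.112 0.016]
side [259. 226.] top 0.054 knob [0.47  0.102 0.048] [0.465 0.097 0.041] [0.475 0.108 0.054] body [0.459 0.097 0.006] [0.483 0.112 0.026]
rim 433 ((517.377197265625, -212.1840057373047), (143.5239715576172, 398.04803466796875), 18.886552810668945) [[385.0, -47.0], [514.0, -424.0], [650.0, -377.0], [521.0, -1.0]]
block 431 ((512.27001953125, -203.77847290039062), (132.65245056152344, 376.7662658691406), 20.730358123779297)
```

View pics/c.png

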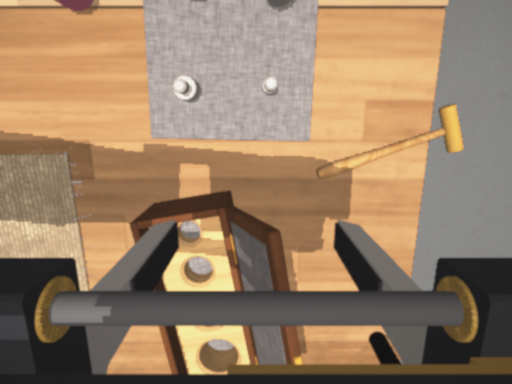

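The wrist view shows plug_2 (183,87), plug_1 (270,86), and wells 1, 2 and 4 at (190,230), (200,268) and (218,355); the fingers hide the rest. Moving over the case.

{"method": "move_arm", "body": {"steps": [0, 0, 0, -0.01, -0.04, 0.03, 1, 0, 0, 0, -0.02, -0.08, 0.06, 1, 0, 0, 0, -0.02, -0.12, 0.08, 1, 0, 0, 0, -0.02, -0.15, 0.08, 1, 0, 0, 0, -0.02, -0.15, 0.08, 1, 0, 0, 0, -0.02, -0.15, 0.08, 1]}}

```text
time: 1.25
tool_pos: [0.5298, -0.1502, 0.2991]
ee_rot: [-3.141, -0.001, 1.57]
wrist_force: [0.5, 0.4, -0.1]
width: 0.094
finger_force: 0.0
```

```bash
python3 - <<'E'
from h import *
p,d=snapshot("wrist"); save(p,"d"); W=world("wrist",d); np.savez("d.npz",W=W,d=d,p=p)
print(get_obs()["tool_pos"])
for t in("seat_1",):
    for s in spot_point("wrist",t): print(t,s,ray("wrist",s["uv"],.02))
    for s in silhouettes("wrist",t): print(s["uv"],s["score"],s["pixels"].sum(),np.median(W[s["pixels"]],0).round(4))
E
```

```text
[ 0.52988506 -0.14937276  0.29897015]
seat_1 {'uv': [226.8, 173.9], 'score': 0.95} [ 0.48875937 -0.15939856  0.02      ]
seat_1 {'uv': [235.3, 214.1], 'score': 0.95} [ 0.50004111 -0.21938564  0.02      ]
seat_1 {'uv': [223.1, 133.8], 'score': 0.69} [ 0.48479335 -0.10312951  0.02      ]
seat_1 {'uv': [215.0, 98.0], 'score': 0.49} [ 0.4749806  -0.05566986  0.02      ]
[239.0, 217.8] 0.83 596 [ 0.5031 -0.2269  0.0092]
[228.3, 173.9] 0.69 551 [ 0.4918 -0.1604  0.0183]
[222.1, 134.2] 0.61 474 [ 0.4818 -0.1047  0.0273]
[213.3, 97.8] 0.53 297 [ 0.4743 -0.0569  0.0363]
```

View pics/d.png

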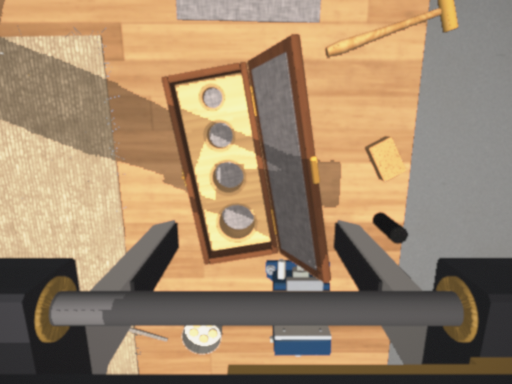

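The four wells show clearly at (213,98), (222,134), (229,174) and (238,218), and their heights match the spec. Turning so the fingers close along the row, then looking at the pad.

{"method": "move_arm", "body": {"steps": [0, 0, -0.14, -0.01, 0.03, 0, 1, 0, 0, -0.28, -0.02, 0.06, 0, 1, 0, 0, -0.42, -0.02, 0.09, 0, 1, 0, 0, -0.56, -0.03, 0.12, 0, 1, 0, 0, -0.7, -0.03, 0.15, 0, 1, 0, 0, -0.84, -0.04, 0.18, 0, 1, 0, 0, -0.98, -0.04, 0.21, 0, 1, 0, 0, -1.12, -0.05, 0.24, 0, 1, 0, 0, -1.26, -0.05, 0.27, 0, 1, 0, 0, -1.4, -0.05, 0.3, 0, 1, 0, 0, -1.4, -0.05, 0.3, 0, 1, 0, 0, -1.4, -0.05, 0.3, 0, 1]}}

```text
time: 2.6
tool_pos: [0.4794, 0.1511, 0.2992]
ee_rot: [3.141, 0.001, 0.176]
wrist_force: [0.1, -0.0, 0.2]
width: 0.0938
finger_force: 0.0
```

```bash
python3 - <<'E'
from h import *
z=np.load("d.npz"); W=z["W"];
# block top fit from saved frame
m=(abs(W[...,2]-.052)<.003)&(W[...,0]>.42)&(W[...,0]<.56)&(W[...,1]<0)&(W[...,1]>-.28)
print("blockz",np.median(W[m][:,2]))
M=(m*255).astype(np.uint8)
c,h=cv2.findContours(M,cv2.RETR_CCOMP,cv2.CHAIN_APPROX_NONE)
C=[]
for k,q in enumerate(c):
    if h[0][k][3]>=0 and cv2.contourArea(q)>80:
        pts=np.array([W[v,u,:2] for u,v in q[:,0]])
        (x,y),r=cv2.minEnclosingCircle((pts*1000).astype(np.float32)); e=cv2.fitEllipse((pts*1000).astype(np.float32))
        print("hole",round(x,1),round(y,1),round(r,1),np.round(e[0],1),np.round(e[1],1)); C.append(e[0])
R=W[(abs(W[...,2]-.08)<.004)&(W[...,0]>.40)&(W[...,0]<.57)&(W[...,1]<0)&(W[...,1]>-.30)]
rc=cv2.minAreaRect((R[:,:2]*1000).astype(np.float32)); print("rim",rc,np.median(R[:,2]))
p,d=snapshot("wrist"); save(p,"e"); W=world("wrist",d); o=get_obs(); print(o["tool_pos"],o["ee_rot"])
for s in silhouettes("wrist","plug_1"):
    q=W[s["pixels"]&(d>0)]; zt=np.percentile(q[:,2],97); k=q[q[:,2]>zt-.003]; (x,y),r=cv2.minEnclosingCircle((k[:,:2]*1000).astype(np.float32))
    print(np.round(s["uv"]),round(s["score"],2),"top",round(zt,4),"med",np.median(k,0).round(4),"circ",round(x,1),round(y,1),round(r,1))
E
```

```text
blockz 0.05213013099049359
hole 503.0 -221.7 28.0 [ 503.  -222.1] [52.9 53.2]
hole 491.3 -158.8 23.9 [ 491.6 -159.3] [44.6 45.1]
hole 482.5 -104.5 19.6 [ 482.6 -104.2] [36.3 36.7]
hole 474.3 -57.3 15.8 [474.2 -57. ] [28.6 29.5]
rim ((489.9624328613281, -145.53436279296875), (103.87731170654297, 240.477783203125), 9.814692497253418) 0.08001594994816019
[0.47959955 0.1502755  0.29935373] [3.14093521e+00 4.40749428e-04 1.73694484e-01]
[212. 156.] 0.96 top 0.0704 med [0.4857 0.2129 0.0699] circ 485.4 212.7 7.0
[134. 164.] 0.96 top 0.0671 med [0.4576 0.3191 0.0666] circ 457.1 320.0 7.2
[209. 242.] 0.81 top 0.067 med [0.3581 0.201  0.0665] circ 356.8 201.3 6.8
[302. 111.] 0.68 top 0.0445 med [0.565  0.1025 0.043 ] circ 565.0 102.4 6.4
[232.  91.] 0.64 top 0.0617 med [0.5743 0.1999 0.0605] circ 574.1 199.8 6.9
[289. 176.] 0.52 top 0.0532 med [0.4734 0.0997 0.0521] circ 473.1 99.5 6.5
```

View pics/e.png

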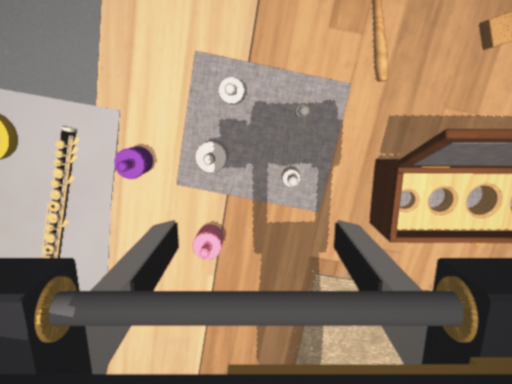

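Plug knobs: p1 (302,111), p2 (289,176), p3 (232,91), p4 (212,156), with heights and radii (7 mm) as they should be. The decoys at (134,160) and (208,242) stay clear. Now grasping plug_4's knob.

{"method": "move_arm", "body": {"steps": [0, 0, 0, 0.004, 0.03, -0.04, 0.45, 0, 0, 0, 0.004, 0.062, -0.08, 0.45, 0, 0, 0, 0.004, 0.062, -0.12, 0.45, 0, 0, 0, 0.004, 0.062, -0.16, 0.45, 0, 0, 0, 0.004, 0.062, -0.19, 0.45, 0, 0, 0, 0.004, 0.062, -0.215, 0.45, 0, 0, 0, 0.004, 0.062, -0.235, 0.45, 0, 0, 0, 0.004, 0.062, -0.235, 0.45, 0, 0, 0, 0.004, 0.062, -0.235, 0.1, 0, 0, 0, 0.004, 0.062, -0.235, 0.1, 0, 0, 0, 0.004, 0.062, -0.235, 0.1, 0, 0, 0, 0.004, 0.062, -0.235, 0.1]}}

```text
time: 3.9
tool_pos: [0.4847, 0.2123, 0.0658]
ee_rot: [-3.141, -0.002, 0.171]
wrist_force: [-0.4, 1.6, 2.1]
width: 0.0139
finger_force: 2.9
```

{"method": "move_arm", "body": {"steps": [0, 0, 0, 0, 0, 0, 0.1, 0, 0, 0, 0, 0, 0.02, 0.1, 0, 0, 0, 0, 0, 0.05, 0.1, 0, 0, 0, 0, 0, 0.085, 0.1, 0, 0, 0, 0.001, -0.02, 0.12, 0.1, 0, 0, 0, 0.003, -0.06, 0.13, 0.1, 0, 0, 0, 0.005, -0.1, 0.13, 0.1, 0, 0, 0, 0.006, -0.14, 0.13, 0.1, 0, 0, 0, 0.008, -0.18, 0.13, 0.1, 0, 0, 0, 0.01, -0.22, 0.13, 0.1, 0, 0, 0, 0.012, -0.26, 0.13, 0.1, 0, 0, 0, 0.013, -0.3, 0.13, 0.1]}}

```text
time: 5.1
tool_pos: [0.4959, -0.0894, 0.1929]
ee_rot: [-3.141, 0.003, 0.171]
wrist_force: [1.4, -0.3, -4.6]
width: 0.013
finger_force: 30.0
```

{"method": "move_arm", "body": {"steps": [0, 0, 0, 0.002, -0.04, 0, 0.1, 0, 0, 0, 0.004, -0.08, 0, 0.1, 0, 0, 0, 0.005, -0.11, 0, 0.1, 0, 0, 0, 0.006, -0.13, 0, 0.1, 0, 0, 0, 0.006, -0.134, 0, 0.1, 0, 0, 0, 0.006, -0.134, 0, 0.1, 0, 0, 0, 0.006, -0.134, 0, 0.1]}}

```text
time: 5.8
tool_pos: [0.5027, -0.2208, 0.1938]
ee_rot: [-3.14, 0.001, 0.172]
wrist_force: [0.2, 0.2, -4.1]
width: 0.0128
finger_force: 30.0
```

```bash
python3 - <<'E'
from h import *
p,d=snapshot("wrist"); save(p,"f"); W=world("wrist",d); o=get_obs(); print(o["tool_pos"],o["ee_rot"],o["wrist_force"],o["width"])
for s in silhouettes("wrist","plug_4"): 
    q=W[s["pixels"]&(d>0)]; print(s["score"],np.round(s["uv"]),q.min(0).round(3),q.max(0).round(3))
m=(abs(W[...,2]-.052)<.003)&(W[...,0]>.42)&(W[...,0]<.56)&(W[...,1]<0)&(W[...,1]>-.28)
c,h=cv2.findContours((m*255).astype(np.uint8),cv2.RETR_CCOMP,cv2.CHAIN_APPROX_NONE)
for k,q in enumerate(c):
    if h[0][k][3]>=0 and cv2.contourArea(q)>80:
        pts=np.array([W[v,u,:2] for u,v in q[:,0]]); e=cv2.fitEllipse((pts*1000).astype(np.float32)); print("hole",np.round(e[0],1),np.round(e[1],1))
E
```

```text
[ 0.50288348 -0.2206511   0.19408455] [-3.14049874e+00  6.31896956e-04  1.72238280e-01] [ 0.18409355 -0.03947253 -5.24183361] 0.01313745567953588
0.76 [258. 214.] [ 0.398 -0.257 -0.001] [ 0.524 -0.193  0.209]
hole [474.6 -57.5] [27.5 28.2]
hole [ 482.6 -104.6] [35.1 36.3]
hole [ 492.2 -159.5] [43.4 43.9]
```

View pics/f.png

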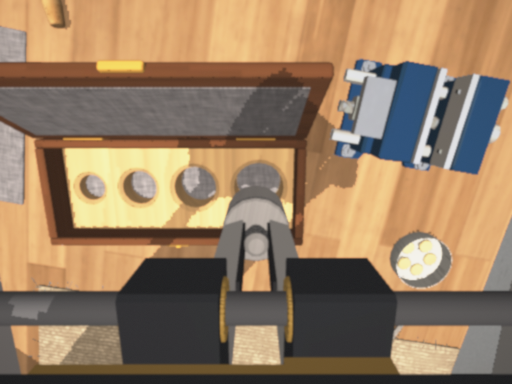

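Plug_4 is held upright at (257,220) above well 4 at (258,178), and the wells re-measure within 0.5 mm. Lowering.

{"method": "move_arm", "body": {"steps": [0, 0, 0, 0, -0.001, -0.03, 0.1, 0, 0, 0, 0, -0.001, -0.06, 0.1, 0, 0, 0, 0, -0.001, -0.08, 0.1, 0, 0, 0, 0, -0.001, -0.095, 0.1, 0, 0, 0, 0, -0.001, -0.105, 0.1, 0, 0, 0, 0, -0.001, -0.113, 0.1, 0, 0, 0, 0, -0.001, -0.118, 0.1, 0, 0, 0, 0, -0.001, -0.118, 0.1, 0, 0, 0, 0, -0.001, -0.118, 0.1]}}

```text
time: 6.8
tool_pos: [0.5035, -0.2233, 0.0773]
ee_rot: [3.141, -0.001, 0.171]
wrist_force: [-0.1, 1.4, -5.1]
width: 0.0131
finger_force: 30.0
```

{"method": "move_arm", "body": {"steps": [0, 0, 0, 0, 0, -0.002, 0.1, 0, 0, 0, 0, 0, -0.004, 0.1, 0, 0, 0, 0, 0, -0.004, 0.1]}}

```text
time: 7.1
tool_pos: [0.5029, -0.223, 0.0724]
ee_rot: [-3.142, 0.0, 0.171]
wrist_force: [-0.1, -0.2, -4.9]
width: 0.013
finger_force: 30.0
```

{"method": "move_arm", "body": {"steps": [0, 0, 0, 0, 0, -0.001, 0.1, 0, 0, 0, 0, 0, -0.002, 0.1, 0, 0, 0, 0, 0, -0.002, 0.1]}}

```text
time: 7.4
tool_pos: [0.5034, -0.2231, 0.0717]
ee_rot: [3.141, -0.001, 0.171]
wrist_force: [-1.3, 1.2, 1.6]
width: 0.0131
finger_force: 30.0
```

{"method": "move_arm", "body": {"steps": [0, 0, 0, 0, 0, 0, 0.35, 0, 0, 0, 0, 0, 0, 0.35, 0, 0, 0, 0, 0, 0, 0.35, 0, 0, 0, 0, 0, 0.03, 0.35, 0, 0, 0, 0, 0, 0.075, 0.35, 0, 0, 0, 0, 0, 0.12, 0.35, 0, 0, 0, -0.01, 0.04, 0.15, 0.4, 0, 0, 0, -0.02, 0.085, 0.15, 0.45, 0, 0, 0, -0.02, 0.13, 0.15, 0.45, 0, 0, 0, -0.01, 0.175, 0.15, 0.45, 0, 0, 0, 0.01, 0.215, 0.15, 0.45, 0, 0, 0, 0.03, 0.25, 0.15, 0.45]}}

```text
time: 8.6
tool_pos: [0.5334, 0.029, 0.2212]
ee_rot: [3.141, -0.002, 0.172]
wrist_force: [0.4, -0.6, -0.0]
width: 0.0423
finger_force: 0.0
```

```bash
cat > k.py <<'E'
from h import *
def knobs(view=None):
    p,d=snapshot("wrist"); W=world("wrist",d); o=get_obs(); print(o["tool_pos"].round(4) if hasattr(o["tool_pos"],"round") else o["tool_pos"])
    if view: save(p,view)
    for s in silhouettes("wrist","plug_1"):
        q=W[s["pixels"]&(d>0)]
        if len(q)<5: continue
        zt=np.percentile(q[:,2],97); k=q[q[:,2]>zt-.003]; (x,y),r=cv2.minEnclosingCircle((k[:,:2]*1000).astype(np.float32))
        print(np.round(s["uv"]),round(s["score"],2),"top",round(zt,4),"circ",round(x,1),round(y,1),round(r,1))
E
python3 -c "from k import *; knobs()"
```

```text
[0.5357 0.0339 0.2204]
[469. 244.] 0.93 top 0.0736 circ 507.1 -215.9 7.2
[ 11. 200.] 0.82 top 0.0445 circ 457.5 314.6 17.0
[187. 216.] 0.73 top 0.0524 circ 474.9 105.0 6.8
[109. 117.] 0.73 top 0.0618 circ 575.7 206.1 6.7
[196. 141.] 0.48 top 0.0438 circ 567.5 108.7 6.8
```

{"method": "move_arm", "body": {"steps": [0, 0, 0, 0.012, 0.04, -0.02, 0.45, 0, 0, 0, 0.022, 0.085, -0.05, 0.45, 0, 0, 0, 0.032, 0.13, -0.06, 0.45, 0, 0, 0, 0.04, 0.165, -0.07, 0.45, 0, 0, 0, 0.04, 0.172, -0.09, 0.45, 0, 0, 0, 0.04, 0.172, -0.125, 0.45, 0, 0, 0, 0.04, 0.172, -0.15, 0.45, 0, 0, 0, 0.04, 0.172, -0.165, 0.45, 0, 0, 0, 0.04, 0.172, -0.165, 0.45, 0, 0, 0, 0.04, 0.172, -0.165, 0.1, 0, 0, 0, 0.04, 0.172, -0.165, 0.1, 0, 0, 0, 0.04, 0.172, -0.165, 0.1]}}

```text
time: 9.9
tool_pos: [0.5743, 0.1991, 0.0576]
ee_rot: [-3.141, -0.004, 0.17]
wrist_force: [0.1, -0.0, -0.6]
width: 0.0219
finger_force: 0.0
```

{"method": "move_arm", "body": {"steps": [0, 0, 0, 0, 0, 0, 0.1, 0, 0, 0, 0, 0, 0, 0.1, 0, 0, 0, 0, 0, 0.02, 0.1, 0, 0, 0, 0, 0, 0.06, 0.1, 0, 0, 0, -0.02, -0.02, 0.1, 0.1, 0, 0, 0, -0.04, -0.05, 0.135, 0.1, 0, 0, 0, -0.06, -0.09, 0.14, 0.1, 0, 0, 0, -0.075, -0.13, 0.14, 0.1, 0, 0, 0, -0.085, -0.17, 0.14, 0.1, 0, 0, 0, -0.085, -0.21, 0.14, 0.1, 0, 0, 0, -0.085, -0.25, 0.14, 0.1, 0, 0, 0, -0.083, -0.29, 0.14, 0.1]}}

```text
time: 11.1
tool_pos: [0.4891, -0.0924, 0.1951]
ee_rot: [-3.141, 0.001, 0.171]
wrist_force: [0.4, -0.2, -2.2]
width: 0.0132
finger_force: 30.0
```

{"method": "move_arm", "body": {"steps": [0, 0, 0, 0.001, -0.035, 0, 0.1, 0, 0, 0, 0.002, -0.062, 0, 0.1, 0, 0, 0, 0.002, -0.068, -0.02, 0.1, 0, 0, 0, 0.002, -0.068, -0.055, 0.1, 0, 0, 0, 0.002, -0.068, -0.085, 0.1, 0, 0, 0, 0.002, -0.068, -0.1, 0.1, 0, 0, 0, 0.002, -0.068, -0.11, 0.1, 0, 0, 0, 0.002, -0.068, -0.117, 0.1, 0, 0, 0, 0.002, -0.068, -0.121, 0.1, 0, 0, 0, 0.002, -0.068, -0.123, 0.1, 0, 0, 0, 0.002, -0.068, -0.125, 0.1, 0, 0, 0, 0.002, -0.068, -0.125, 0.1]}}

```text
time: 12.3
tool_pos: [0.4928, -0.1592, 0.0719]
ee_rot: [3.14, -0.002, 0.171]
wrist_force: [-1.1, 1.3, 0.9]
width: 0.013
finger_force: 30.0
```

{"method": "move_arm", "body": {"steps": [0, 0, 0, 0, 0, 0, 0.32, 0, 0, 0, 0, 0, 0, 0.32, 0, 0, 0, 0, 0, 0, 0.32, 0, 0, 0, 0, 0, 0.03, 0.32, 0, 0, 0, 0, 0, 0.07, 0.35, 0, 0, 0, 0, 0.02, 0.11, 0.45, 0, 0, 0, -0.005, 0.065, 0.12, 0.45, 0, 0, 0, -0.01, 0.11, 0.12, 0.45, 0, 0, 0, -0.015, 0.155, 0.12, 0.45, 0, 0, 0, -0.02, 0.2, 0.12, 0.45, 0, 0, 0, -0.02, 0.24, 0.1, 0.45, 0, 0, 0, -0.02, 0.257, 0.07, 0.45]}}

```text
time: 13.5
tool_pos: [0.4733, 0.1013, 0.1426]
ee_rot: [-3.141, -0.007, 0.174]
wrist_force: [1.3, -0.1, -0.4]
width: 0.0423
finger_force: 0.0
```

{"method": "move_arm", "body": {"steps": [0, 0, 0, 0, 0, -0.035, 0.45, 0, 0, 0, 0, 0, -0.065, 0.45, 0, 0, 0, 0, 0, -0.083, 0.45, 0, 0, 0, 0, 0, -0.094, 0.45, 0, 0, 0, 0, 0, -0.094, 0.45, 0, 0, 0, 0, 0, -0.094, 0.1, 0, 0, 0, 0, 0, -0.094, 0.1, 0, 0, 0, 0, 0, -0.094, 0.1, 0, 0, 0, 0, 0, -0.094, 0.1, 0, 0, 0, 0, 0, -0.094, 0.1, 0, 0, 0, 0, 0, -0.08, 0.1, 0, 0, 0, 0, 0, -0.05, 0.1]}}

```text
time: 14.7
tool_pos: [0.4695, 0.0977, 0.0886]
ee_rot: [-3.141, 0.007, 0.171]
wrist_force: [0.8, 0.2, -1.1]
width: 0.0131
finger_force: 30.0
```

{"method": "move_arm", "body": {"steps": [0, 0, 0, 0, 0, 0.035, 0.1, 0, 0, 0, 0, -0.01, 0.065, 0.1, 0, 0, 0, 0.002, -0.05, 0.07, 0.1, 0, 0, 0, 0.004, -0.09, 0.07, 0.1, 0, 0, 0, 0.007, -0.13, 0.07, 0.1, 0, 0, 0, 0.01, -0.165, 0.07, 0.1, 0, 0, 0, 0.011, -0.193, 0.07, 0.1, 0, 0, 0, 0.011, -0.202, 0.07, 0.1, 0, 0, 0, 0.011, -0.202, 0.065, 0.1, 0, 0, 0, 0.011, -0.202, 0.045, 0.1, 0, 0, 0, 0.011, -0.202, 0.03, 0.1, 0, 0, 0, 0.011, -0.202, 0.02, 0.1]}}

```text
time: 15.9
tool_pos: [0.4822, -0.1022, 0.109]
ee_rot: [-3.14, 0.002, 0.172]
wrist_force: [0.3, 0.2, -2.1]
width: 0.0129
finger_force: 30.0
```

{"method": "move_arm", "body": {"steps": [0, 0, 0, 0, 0, -0.012, 0.1, 0, 0, 0, 0, 0, -0.022, 0.1, 0, 0, 0, 0, 0, -0.03, 0.1, 0, 0, 0, 0, 0, -0.035, 0.1, 0, 0, 0, 0, 0, -0.038, 0.1, 0, 0, 0, 0, 0, -0.04, 0.1, 0, 0, 0, 0, 0, -0.04, 0.1]}}

```text
time: 16.6
tool_pos: [0.4835, -0.1041, 0.0714]
ee_rot: [3.141, -0.001, 0.171]
wrist_force: [-0.4, 0.4, 2.6]
width: 0.0132
finger_force: 30.0
```

{"method": "move_arm", "body": {"steps": [0, 0, 0, 0, 0, 0, 0.3, 0, 0, 0, 0, 0, 0, 0.3, 0, 0, 0, 0, 0, 0, 0.3, 0, 0, 0, 0, 0, 0.03, 0.3, 0, 0, 0, 0, 0, 0.07, 0.35, 0, 0, 0, -0.01, 0.03, 0.1, 0.45, 0, 0, 0, -0.01, 0.075, 0.11, 0.45, 0, 0, 0, 0, 0.12, 0.11, 0.45, 0, 0, 0, 0.03, 0.155, 0.11, 0.45, 0, 0, 0, 0.06, 0.185, 0.09, 0.45, 0, 0, 0, 0.08, 0.205, 0.06, 0.45, 0, 0, 0, 0.08, 0.205, 0.04, 0.45]}}

```text
time: 17.8
tool_pos: [0.5641, 0.1037, 0.108]
ee_rot: [-3.141, 0.001, 0.174]
wrist_force: [-0.1, 0.3, -1.3]
width: 0.0421
finger_force: 0.0
```

{"method": "move_arm", "body": {"steps": [0, 0, 0, 0, 0, -0.03, 0.45, 0, 0, 0, 0, 0, -0.055, 0.45, 0, 0, 0, 0, 0, -0.067, 0.45, 0, 0, 0, 0, 0, -0.073, 0.45, 0, 0, 0, 0, 0, -0.073, 0.45, 0, 0, 0, 0, 0, -0.073, 0.1, 0, 0, 0, 0, 0, -0.073, 0.1, 0, 0, 0, 0, 0, -0.073, 0.1, 0, 0, 0, 0, 0, -0.073, 0.1, 0, 0, 0, 0, 0, -0.073, 0.1, 0, 0, 0, 0, 0, -0.06, 0.1, 0, 0, 0, 0, 0, -0.03, 0.1]}}

```text
time: 19.0
tool_pos: [0.5605, 0.1008, 0.0782]
ee_rot: [-3.141, 0.007, 0.171]
wrist_force: [-0.1, 0.0, 0.1]
width: 0.0133
finger_force: 30.0
```

{"method": "move_arm", "body": {"steps": [0, 0, 0, -0.01, 0, 0.035, 0.1, 0, 0, 0, -0.035, -0.015, 0.06, 0.1, 0, 0, 0, -0.06, -0.04, 0.065, 0.1, 0, 0, 0, -0.08, -0.075, 0.065, 0.1, 0, 0, 0, -0.088, -0.11, 0.065, 0.1, 0, 0, 0, -0.088, -0.145, 0.065, 0.1, 0, 0, 0, -0.088, -0.16, 0.065, 0.1, 0, 0, 0, -0.088, -0.16, 0.065, 0.1, 0, 0, 0, -0.088, -0.16, 0.065, 0.1]}}

```text
time: 19.9
tool_pos: [0.475, -0.0587, 0.146]
ee_rot: [-3.141, -0.001, 0.17]
wrist_force: [1.2, 0.2, -0.1]
width: 0.0132
finger_force: 30.0
```

```bash
python3 - <<'E'
from k import *
knobs("g"); print(get_obs()["wrist_force"])
E
```

```text
[ 0.4751 -0.0583  0.1458]
[308. 199.] 0.91 top 0.0766 circ 483.5 -102.3 6.8
[256. 230.] 0.82 top 0.1516 circ 477.2 -57.8 6.8
[447. 202.] 0.81 top 0.0761 circ 503.7 -220.7 7.3
[  7. 258.] 0.81 top 0.021 circ 356.9 184.0 11.6
[374. 200.] 0.65 top 0.0762 circ 493.3 -157.3 7.1
[ 0.18135348  0.51424329 -0.71833899]
```

View pics/g.png

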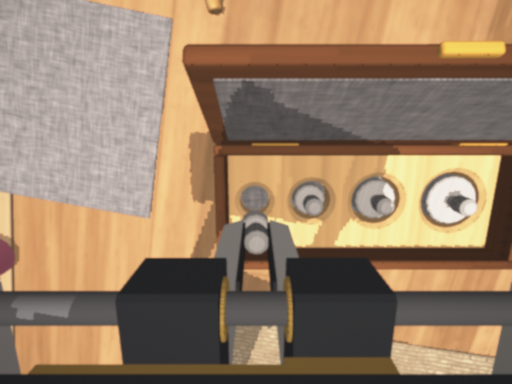

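Plugs 2–4 are home, with knob tops at 76 mm at (308,205), (380,205) and (466,207). Plug_1 is held at (256,238) over well 1 at (255,197). Lowering it.

{"method": "move_arm", "body": {"steps": [0, 0, 0, -0.001, 0, -0.02, 0.1, 0, 0, 0, -0.001, 0, -0.04, 0.1, 0, 0, 0, -0.001, 0, -0.053, 0.1, 0, 0, 0, -0.001, 0, -0.062, 0.1, 0, 0, 0, -0.001, 0, -0.068, 0.1, 0, 0, 0, -0.001, 0, -0.072, 0.1, 0, 0, 0, -0.001, 0, -0.075, 0.1, 0, 0, 0, -0.001, 0, -0.075, 0.1, 0, 0, 0, -0.001, 0, -0.075, 0.1]}}

```text
time: 20.9
tool_pos: [0.4746, -0.0591, 0.0713]
ee_rot: [3.141, -0.002, 0.171]
wrist_force: [-1.1, 1.5, 0.5]
width: 0.0128
finger_force: 30.0
```

{"method": "move_arm", "body": {"steps": [0, 0, 0, 0, 0, 0, 0.19, 0, 0, 0, 0, 0, 0, 0.19, 0, 0, 0, 0, 0, 0, 0.19, 0, 0, 0, 0, 0, 0.015, 0.19, 0, 0, 0, 0, 0, 0.04, 0.19, 0, 0, 0, 0, 0, 0.08, 0.19, 0, 0, 0, -0.03, -0.04, 0.12, 0.1, 0, 0, 0, -0.05, -0.06, 0.15, 0, 0, 0, 0, -0.05, -0.06, 0.15, 0, 0, 0, 0, -0.05, -0.06, 0.15, 0, 0, 0, 0, -0.05, -0.06, 0.15, 0]}}

```text
time: 22.0
tool_pos: [0.4238, -0.1184, 0.219]
ee_rot: [-3.14, 0.002, 0.171]
wrist_force: [-0.3, -1.4, -0.1]
width: 0.0007
finger_force: 0.0
```

```bash
python3 - <<'E'
from k import *
knobs("i")
p,d=snapshot("wrist"); W=world("wrist",d)
L=W[(W[...,2]>.1)&(W[...,2]<.19)&(W[...,0]>.48)&(W[...,0]<.65)&(W[...,1]<.02)]
print("lid pts",L.min(0).round(3),L.max(0).round(3))
for y0 in(-.06,-.12,-.18,-.24):
    q=L[(abs(L[:,1]-y0)<.01)&(L[:,2]>.165)]
    if len(q): print(y0,q.min(0).round(3),q.max(0).round(3))
print(get_obs()["joint_positions"])
E
```

```text
[ 0.4237 -0.1181  0.2185]
[367. 124.] 0.87 top 0.0756 circ 502.8 -221.4 6.9
[249. 125.] 0.82 top 0.0763 circ 482.8 -102.4 6.7
[304. 124.] 0.75 top 0.0762 circ 492.5 -157.4 6.8
[207. 121.] 0.7 top 0.0765 circ 476.0 -57.3 6.8
[  4. 188.] 0.64 top 0.016 circ 353.9 183.9 9.5
lid pts [ 0.527 -0.252  0.1  ] [ 0.592 -0.014  0.156]
[-4.00855380e-01 -1.58199236e-01  1.61046436e+00  1.53326216e-04
  1.69313680e+00  9.97832409e-01]
```

View pics/i.png

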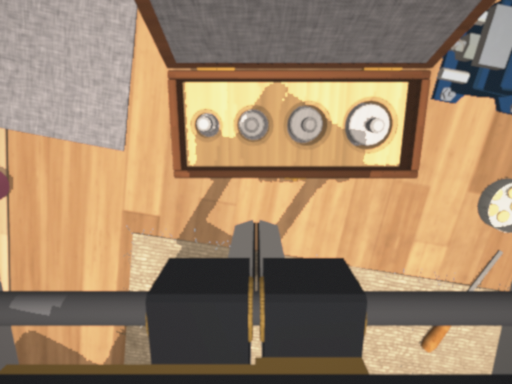

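All four plugs are home: (207,124), (252,125), (307,124) and (372,125), tops at 76 mm. The lid is still open. Going over it and down behind.

{"method": "move_arm", "body": {"steps": [0, 0, 0, 0, 0, 0.03, 0, 0, 0, 0, 0.03, 0, 0.04, 0, 0, 0, 0, 0.07, -0.001, 0.04, 0, 0, 0, 0, 0.11, -0.002, 0.04, 0, 0, 0, 0, 0.15, -0.003, 0.04, 0, 0, 0, 0, 0.18, -0.003, 0.04, 0, 0, 0, 0, 0.2, -0.003, 0.04, 0, 0, 0, 0, 0.2, -0.003, 0.03, 0, 0, 0, 0, 0.2, -0.003, 0, 0, 0, 0, 0, 0.2, -0.003, -0.03, 0, 0, 0, 0, 0.2, -0.003, -0.06, 0, 0, 0, 0, 0.2, -0.003, -0.06, 0]}}

```text
time: 23.35
tool_pos: [0.6197, -0.1205, 0.1532]
ee_rot: [-3.136, 0.012, 0.171]
wrist_force: [0.2, -0.4, -0.5]
width: 0.0004
finger_force: 0.0
```

```bash
python3 - <<'E'
from h import *
p,d=snapshot("side"); p2,_=snapshot("scene"); save(np.hstack([cv2.resize(p[60:252,150:390],(400,320)),cv2.resize(p2[60:300,220:460],(400,320))]),"j"); o=get_obs(); print(o["tool_pos"],o["wrist_force"])
E
```

```text
[ 0.62293869 -0.1214782   0.15957168] [-0.49861328 -0.79465498  0.44382809]
```

View pics/j.png

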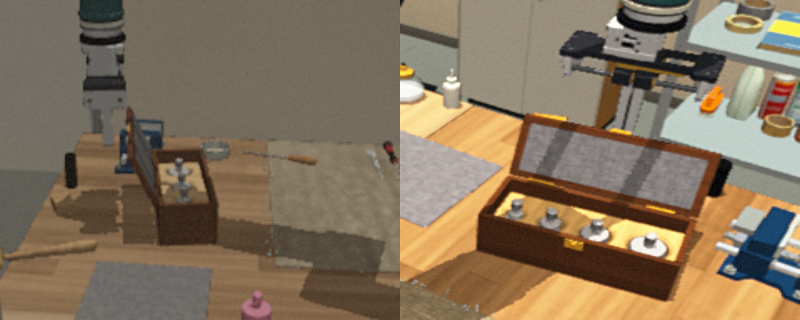

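The fingers are behind the lid at (110,120), left half, with nothing in the way. Pushing forward along the case's normal.

{"method": "move_arm", "body": {"steps": [0, 0, 0, -0.012, -0.002, 0, 0, 0, 0, 0, -0.022, -0.004, 0, 0, 0, 0, 0, -0.03, -0.005, 0, 0, 0, 0, 0, -0.038, -0.007, 0, 0, 0, 0, 0, -0.046, -0.008, 0, 0, 0, 0, 0, -0.054, -0.009, 0, 0, 0, 0, 0, -0.062, -0.011, 0, 0, 0, 0, 0, -0.07, -0.012, 0, 0, 0, 0, 0, -0.078, -0.014, 0, 0, 0, 0, 0, -0.085, -0.015, 0, 0, 0, 0, 0, -0.091, -0.016, 0, 0, 0, 0, 0, -0.097, -0.017, 0, 0]}}

```text
time: 24.65
tool_pos: [0.5263, -0.1391, 0.1603]
ee_rot: [-3.142, 0.001, 0.171]
wrist_force: [0.8, 0.4, 0.9]
width: 0.0001
finger_force: 0.1
```

{"method": "move_arm", "body": {"steps": [0, 0, 0, -0.008, -0.001, 0, 0, 0, 0, 0, -0.016, -0.003, 0, 0, 0, 0, 0, -0.024, -0.004, 0, 0, 0, 0, 0, -0.024, -0.004, 0.02, 0, 0, 0, 0, -0.024, -0.004, 0.05, 0, 0, 0, 0, -0.024, -0.004, 0.08, 0, 0, 0, 0, -0.024, -0.004, 0.1, 0, 0, 0, 0, -0.024, -0.004, 0.1, 0, 0, 0, 0, -0.024, -0.004, 0.1, 0, 0, 0, 0, -0.024, -0.004, 0.1, 0, 0, 0, 0, -0.024, -0.004, 0.1, 0, 0, 0, 0, -0.024, -0.004, 0.1, 0]}}

```text
time: 25.85
tool_pos: [0.5025, -0.1428, 0.2591]
ee_rot: [-3.14, 0.002, 0.171]
wrist_force: [0.6, 0.6, 0.8]
width: 0.0004
finger_force: 0.0
```

{"method": "move_arm", "body": {"steps": [0, 0, 0, 0, 0.04, 0, 0, 0, 0, 0, 0, 0.08, 0, 0, 0, 0, 0, 0, 0.12, 0, 0, 0, 0, 0, 0, 0.16, 0, 0, 0, 0, 0, 0, 0.16, 0, 0, 0, 0, 0, 0, 0.16, 0, 0, 0, 0, 0, 0, 0.16, 0, 0, 0, 0, 0, 0, 0.16, 0, 0, 0, 0, 0, 0, 0.16, 0, 0, 0, 0, 0, 0, 0.16, 0, 0, 0, 0, 0, 0, 0.16, 0, 0, 0, 0, 0, 0, 0.16, 0, 0]}}

```text
time: 27.05
tool_pos: [0.503, 0.0167, 0.2605]
ee_rot: [3.142, 0.0, 0.17]
wrist_force: [-0.2, 0.7, 1.0]
width: 0.0004
finger_force: 0.0
```

```bash
python3 - <<'E'
from h import *
p,d=snapshot("scene"); W=world("scene",d)
m=(W[...,0]>.42)&(W[...,0]<.57)&(W[...,1]<-.03)&(W[...,1]>-.26)&(W[...,2]>.06)&(W[...,2]<.2); q=W[m]
t=q[q[:,2]>.082]; A=np.c_[t[:,:2],np.ones(len(t))]; print(len(t),np.linalg.lstsq(A,t[:,2],rcond=None)[0],np.percentile(t[:,2],[2,50,98]))
save(cv2.resize(p[100:300,220:460],(600,500)),"l")
E
```

```text
4521 [0.01217836 0.00141205 0.08364768] [0.0844815  0.08950121 0.09173873]
```

View pics/l.png

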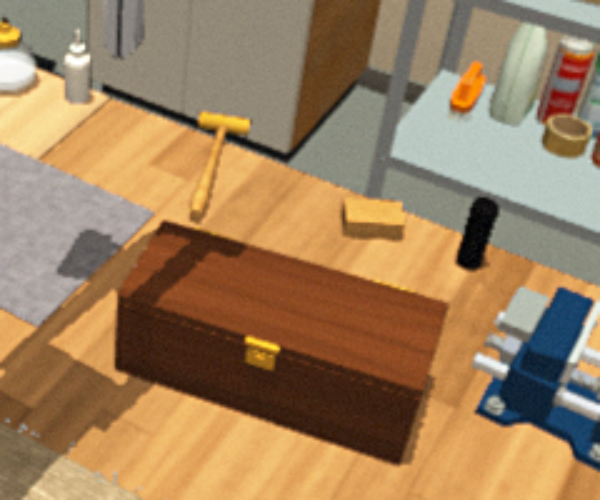

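The lid lies flat and shut, its top at 90 mm with a slope near zero, and the robot is clear of everything. Handing in.

```bash
python3 -c "from bench import *; print(close_job())"
```

```text
the job is handed in; nothing more can be done
None
```

All four plugs are home in their own wells in size order, the lid is shut flat, and I handed the job in with the robot touching nothing; the hand-in returned no verdict.

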